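# Level the soap mould by feel

## Task

The soap mould's plate on the red tray must be level before soap is poured. Take the feeler probe from its wooden holder, feel with it at the yellow dots which sides of the plate stand high, and with the probe's tip press those sides down gently until opposite dots are at the same height to within a millimetre; then put the probe back in its holder. Do not touch the mould's plate or stand with the gripper, and leave the mug, the soap bars and the spatula where they are.

Things in the scene. Friction and masses are not known exactly. Their poses are not given: they have to be found in the camera images.
- stand: Fixed steel stand of the soap mould, on the red tray (rim 20 mm high). Origin: centre of the underside of its round 100 mm foot; z up. It carries a tilting square aluminium plate, 170 x 170 x 10 mm, sides along the stand's x and y, with a pink mould 104 x 104 mm set flush in its middle (six open cavities). This pose is the stand's: the plate's tilt is not measured. Over 25 N from the probe spoils it.
- pivot (a point): The plate's stiff ball joint, 50 mm above the stand's origin. The plate starts tilted 1.4 to 3.3 degrees in any direction. It stays still under a light touch, yields at about 8 N on a dot, turning about this point (the opposite dot rises as much, the two beside it hardly move), stays where left; end stops at 5 degrees. Probe and contact give 1 to 1.5 mm under that load: feel again after pressing.
- level_face (a point): Fixed point in the stand, 55 mm above its origin: where the middle of the plate's upper face is when level. On the face, midway along each side, lies a flat yellow dot of 22 mm, 70 mm from the middle along the stand's +x, +y, -x and -y. At the start a dot is up to 3.3 mm higher or lower than level; in general one dot of each opposite pair is high.
- probe: Feeler probe, loose, about 90 g, hanging upright in the holder. Origin: lowest point of its tip; z up along it. A 12 mm steel ball tip, 8 mm rod, brass collar 40 mm wide from 68 to 74 mm above the origin, then a square wooden handle 16 x 16 mm, faces along the probe's x and y, from 74 to 130 mm. Hold the handle from above, fingertips just over the collar, which takes the thrust.
- holder: Fixed dark wooden block 70 x 70 x 75 mm, origin at the centre of its underside, with a vertical through hole of 23 mm in its middle. The probe hangs in it by its collar, which lies on the block's top, so that the probe's origin is 7 mm above the block's origin.
- mug: Bystander: green mug, 80 mm in diameter, 95 mm high, origin under its centre.
- soap_green: Bystander: green soap bar 55 x 80 x 25 mm, origin under its centre.
- soap_pink: Bystander: pink soap bar 55 x 80 x 25 mm, origin under its centre.
- spatula: Bystander: wooden spatula lying flat, 240 mm long.
Mind the look-alikes: they are no part of the job. What is meant by the probe is not purple or turquoise, and is the smaller of those in its own colour.

How it is judged:
On the way, in this order (a step that is already met when the one before it is completed fails the run):
1. the probe touches the plate (or mould) (contact force between probe and stand above 0.5 N), for 0.03 s.
2. the plate is level, with the probe off it (angle between mould_plate_c0's own z axis and vertical below 0.0105 rad and contact force between probe and stand below 0.1 N), for 0.3 s.
At the end, for the whole second after the job is handed in: The mould's plate is level (its face within 0.0105 rad of horizontal: opposite dots, 140 mm apart, within 1 mm of one height) and the probe hangs at rest, upright, down in its holder with its collar on the block (within 12 mm of the middle, 4 mm in height) (angle between mould_plate_c0's own z axis and vertical below 0.0105 rad and horizontal distance between probe and holder below 0.012 m and z of probe in the frame of holder between 0.003 and 0.011 m and angle between probe's own z axis and vertical below 0.05 rad and linear speed of probe below 0.02 m/s); the robot touches nothing.
It fails at once if the probe presses the mould's plate or stand with over 25 N (contact force between probe and stand above 25 N).
It fails at once if the fingers or the arm touch the mould's plate or stand (contact force between any of the fingers, the arm and stand above 1 N).
It fails at once if the mug, a soap bar or the spatula is moved by over 3 cm (distance of any of mug, soap_green, soap_pink, spatula from where it was at the start of the episode above 0.03 m).
It also fails if it takes over 64 s, if anything falls off the work surface, if the arm or the gripper's body presses on something with over 40 N, if the wrist force passes 120 N, or if a joint passes its speed limit or range.

## Robot

A 6-joint arm with a two-finger parallel gripper is mounted at the origin on the work surface. World frame = base frame: x ahead of the robot, y to its left, z up, the work surface at z = 0. Lengths are in m, angles in rad, forces in N, time in s.
With the tool pointing down it reaches from about 0.3 to 0.775 m from the base axis. Payload 14.6 kg.
Tool frame: the origin (TCP) lies midway between the tips of the shut fingers; the grasp point (between the pads) lies 19 mm behind it; z points along the fingers, y is the line along which they close (so a half turn about z gives the same grasp; the last joint's range is limited). The gripper opens to 94 mm and grips with 3 to 60 N. Pads are 16 mm wide; open, the fingers measure 119 mm over their backs; the gripper's body (75 mm by 177 mm) begins 78 mm behind the grasp point.
Start: joints at [1.12, 0.3, 1.521, -0, 1.321, -0.067], TCP at [0.206, 0.51, 0.182] pointing down, gripper open.
Joint ranges: [-3.03, 3.03], [-0.79, 2.21], [0.23, 2.52], [-1.04, 4.18], [0, 3.07], [-2.55, 2.55]. Speed limits (rad/s): [2.22, 2.22, 2.57, 3.14, 3.14, 3.14].

## Interface

Orientations are given as a rotation vector (axis times angle).
In Python, from plant import env gives the robot as it stands.
- The arm moves only by the tool step_arm, never from a script. Its argument "series" is a list of rows, each a list of 3 entries, a list of its own where there are three numbers: the turn, a rotation vector about the tool's x, y, z in rad, then the shift along the tool's x, y, z in mm, then the finger opening in mm, from 0 to 94. A call has 1 to 20 rows; each row is the pose to reach, as a shift and turn from the pose commanded when the call began, along the tool's axes at that moment; what a row does not reach only later rows make up. A row lasts 1/8 s, in which the tool goes at most 62.5 mm and 10.7 degrees, less where a joint would pass 70% of its speed; a pose out of reach is approached as far as the arm can. A call with a gripper value outside its range is refused whole. The fingers move at their own pace and stop on an object; "squeeze" is the grip in N (left out, the last holds). Time passes only in rows, so rows that repeat a pose let the fingers close. It gives the time, the measured TCP pose, the force, the opening and the grip force at its end, in the units of the state.
- env.state(): the state, without advancing time (a new reading comes with each control period).
- env.get_image(name): name is "scene" or "top"; returns the picture (420x560x3 uint8, red, green, blue); there is no depth.
- env.get_calibration(name): a dict with "fx", "fy", "cx", "cy" (pixels), "rvec" (rotation vector, rad) and "tvec" (3), from world to camera coordinates, as OpenCV has them. Camera axes: x right, y down, z forward; pixel columns grow to the right and rows downward; lengths in m; the calibration is good to about 2 mm. A picture is of the moment at which its call begins. get_calibration takes no time and is no camera call.
- env.close_job(): hands the job in; it is judged then, once.
Trained networks look in the newest picture that a camera, given by its name, has taken for a name from the list of things; names that differ only in an ending like _2 or _b are one class to them, and where a whole thing is asked for, a point or a joint stands for the part that bears it (a point fixed in the world has none). Each returns a list of dicts, best first, with "confidence" (0 to 1); they miss things now and then, are a little off and sometimes report something else, mostly with a low value. They report only what shows in the picture. A call takes as long as a camera call. They do not tell look-alikes from the thing itself.
- env.spot_in(thing, camera): "location" ([x, y, z] in m, in world coordinates, good to about 4 mm: the middle of the surface that is visible of it).
The state is a dict: "time_s": time; "q": joint angles; "dq": joint speeds; "tau": joint torques, N m; "tcp_pos": TCP position; "orientation": TCP orientation; "contact_force": force on the tool from outside, world axes, zero at the start; "wrist_torque": the same for the moment, N m; "grip_width": opening from 0.0 (shut) to 1.0 (fully open); "gripper_force": force on a finger pad.
Only numpy, scipy, OpenCV 4.12 (cv2) and the standard library are available. Lean on these libraries where they do the work, as an engineer would, in place of code of your own. Each camera call takes 0.05 s, during which the arm holds its last target. There are 200 camera calls.

## Working session

There is one attempt and no reset: what is moved stays moved. The work goes in short steps, Python scripts to look and compute and a tool call to move; the robot and the scene stay as the last step left them, time stands still between calls to the robot, and variables do not carry over. Pictures are saved under pics/ and viewed, at most 10 in all, crops included, and the job is handed in when it is done.

Besides the shell and the picture viewer there is one more tool, called after "Emit:" as a command line: name --argument value ..., lists and objects as JSON in quotes. step_arm: Moves the arm, as the interface text tells. Its arguments: {"type":"object","properties":{"series":{"type":"array","items":{"type":"array"}},"squeeze":{"type":"number"}},"required":["series"]}

```bash
mkdir -p pics; ls; cat > h.py <<'E'
import numpy as np, cv2
from plant import env
from scipy.spatial.transform import Rotation as R
def cal(n):
    c=env.get_calibration(n); K=np.array([[c['fx'],0,c['cx']],[0,c['fy'],c['cy']],[0,0,1]])
    return K,np.array(c['rvec'],float),np.array(c['tvec'],float)
def proj(n,P):
    K,r,t=cal(n); return cv2.projectPoints(np.array(P,float).reshape(-1,1,3),r,t,K,None)[0].reshape(-1,2)
def back(n,uv,z):
    K,r,t=cal(n); Rm=cv2.Rodrigues(r)[0]; o=-Rm.T@t; d=Rm.T@np.linalg.inv(K)@np.array([*uv,1.]); return o+d*(z-o[2])/d[2]
E
python3 - <<'E'
from h import *
a=env.get_image('scene'); b=env.get_image('top')
cv2.imwrite('pics/s0.png',a[:,:,::-1]); cv2.imwrite('pics/t0.png',b[:,:,::-1])
for th in ['stand','pivot','probe','holder','mug','soap_green','spatula']:
  for c in ['top','scene']:
    for d in env.spot_in(th,c): print(th,c,round(d['confidence'],2),np.round(d['location'],3),proj(c,d['location'])[0].round())
print(env.state())
E
```

```text
pics
stand top 0.86 [0.588 0.042 0.061] [246. 191.]
stand scene 0.85 [0.594 0.046 0.053] [292. 250.]
stand scene 0.65 [ 0.495 -0.352  0.095] [182. 160.]
pivot top 0.82 [0.585 0.041 0.057] [246. 193.]
pivot scene 0.95 [0.593 0.047 0.058] [292. 249.]
probe top 0.81 [ 0.485 -0.363  0.08 ] [418. 237.]
probe top 0.76 [ 0.386 -0.316  0.097] [401. 279.]
probe top 0.66 [ 0.488 -0.455  0.077] [458. 237.]
probe top 0.64 [ 0.609 -0.391  0.108] [433. 182.]
probe scene 0.93 [ 0.622 -0.386  0.109] [140. 181.]
probe scene 0.83 [ 0.496 -0.452  0.078] [155. 153.]
probe scene 0.77 [ 0.396 -0.316  0.102] [213. 141.]
probe scene 0.61 [0.595 0.044 0.056] [291. 249.]
probe scene 0.58 [ 0.493 -0.352  0.094] [182. 159.]
holder top 0.69 [ 0.477 -0.348  0.076] [412. 240.]
holder scene 0.57 [ 0.511 -0.335  0.056] [186. 175.]
mug top 0.9 [0.486 0.32  0.047] [128. 232.]
mug scene 0.93 [0.502 0.308 0.06 ] [411. 264.]
soap_green top 0.86 [0.7   0.372 0.024] [117. 148.]
soap_green scene 0.75 [0.712 0.377 0.025] [410. 366.]
spatula scene 0.58 [ 0.309 -0.167  0.005] [274. 163.]
spatula scene 0.52 [0.591 0.041 0.057] [290. 248.]
{'time_s': 0.8, 'q': array([ 1.12041054e+00,  2.99922548e-01,  1.52104359e+00,  1.19225320e-05,
        1.32070723e+00, -6.66179727e-02]), 'dq': array([ 0.00024197, -0.00054588,  0.00018861,  0.00048478,  0.00053175,
       -0.00069333]), 'tau': array([ 2.90647472e-05, -5.31629169e+01, -3.52907860e+01,  7.08673499e-02,
        2.12184037e-02,  4.06488471e-05]), 'tcp_pos': array([0.20592399, 0.50996078, 0.18161475]), 'orientation': array([-5.99127102e-01, -3.08390196e+00,  1.17927002e-04]), 'contact_force': array([ 0.06895941, -0.10623125,  0.85225881]), 'wrist_torque': array([-0.03051  , -0.0210665, -0.0383479]), 'gripper_force': 0.0, 'grip_width': 0.9988967594510246}
```

View pics/s0.png

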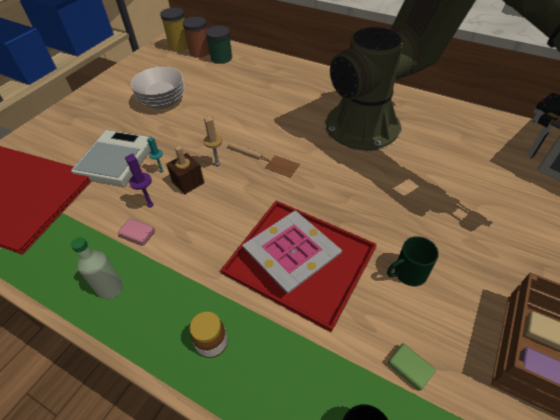

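View pics/t0.png

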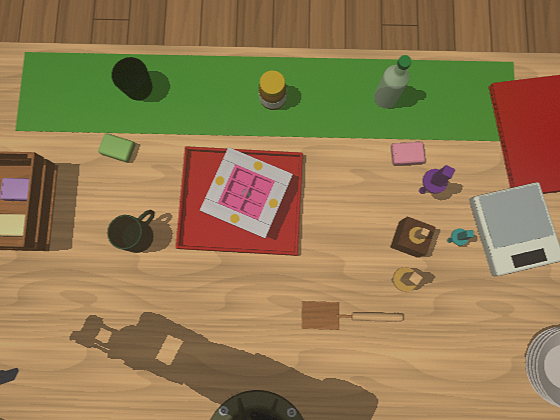

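```bash
python3 - <<'E'
import cv2
a=cv2.imread('pics/s0.png')[110:230,100:260]; b=cv2.imread('pics/t0.png')[150:300,370:480]
a=cv2.resize(a,None,fx=3,fy=3,interpolation=2); b=cv2.resize(b,None,fx=2.4,fy=2.4,interpolation=2)
cv2.imwrite('pics/c0.png',cv2.hconcat([a,b]))
E
```

```text
(no output)
```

View pics/c0.png

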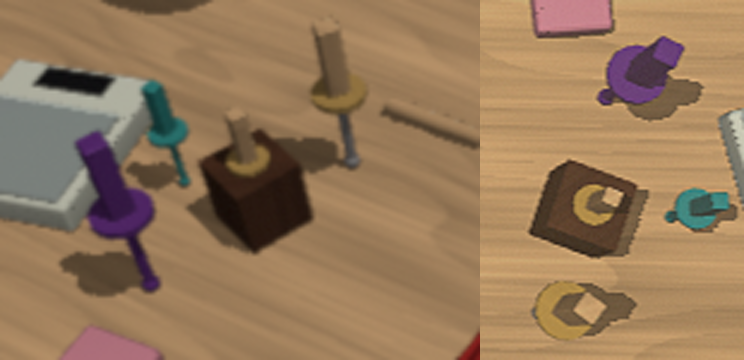

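The candidates for the probe in the scene view are purple (140,185), turquoise (155,153), a large brass/wood one standing free (212,140), and a smaller brass/wood one hanging in the dark block (182,162; top view 417,236). The last one fits: it's the smaller brass/wood one and it hangs in the holder. The crop confirms this. The plate is at about (292,250) in the scene view and (246,193) in the top view, with four yellow dots.

```bash
cat > fit.py <<'E'
from h import *
from scipy.optimize import minimize, least_squares
im={'scene':cv2.imread('pics/s0.png'),'top':cv2.imread('pics/t0.png')}
# ---- dots
D={}
for c,(u,v,w,h) in {'scene':(225,200,130,110),'top':(190,140,120,110)}.items():
    s=cv2.cvtColor(im[c],cv2.COLOR_BGR2HSV)[v:v+h,u:u+w]
    m=cv2.inRange(s,(15,110,120),(32,255,255)); n,l,st,ce=cv2.connectedComponentsWithStats(m)
    D[c]=np.array([ce[i]+[u,v] for i in range(1,n) if st[i,4]>12]); print(c,D[c].round(1).tolist(),st[1:,4])
def dots(p):
    Rm=R.from_rotvec([p[4],p[5],0])*R.from_euler('z',p[3]); piv=np.array([p[0],p[1],p[2]-.005])
    return np.array([piv+Rm.apply([.07*a,.07*b,.005]) for a,b in [(1,0),(0,1),(-1,0),(0,-1)]])
def res(p):
    o=[]
    for c in D:
        P=proj(c,dots(p)); d=np.linalg.norm(P[:,None]-D[c][None],axis=2); o.append(P-D[c][d.argmin(1)])
    return np.array(o).ravel()
best=min((least_squares(res,[.59,.043,.058,y,0,0]) for y in np.arange(0,1.5,.15)),key=lambda r:r.cost)
print('stand level face',best.x.round(4),'cost',best.cost,best.fun.round(2)); print(dots(best.x).round(4))
# ---- holder/probe
M={}
for c,(u,v,w,h) in {'scene':(150,130,70,75),'top':(375,205,75,65)}.items():
    g=im[c]; m=((g.max(2)<95)&(g[:,:,2]>=g[:,:,0])).astype(np.uint8)
    k=np.zeros_like(m);k[v:v+h,u:u+w]=m[v:v+h,u:u+w]
    n,l,st,ce=cv2.connectedComponentsWithStats(k); i=1+st[1:,4].argmax(); M[c]=(l==i).astype(float); print(c,st[i])
S=8
def hull(img,c,P,val):
    q=cv2.convexHull((proj(c,P)*16*S+8*S-8).astype(np.int32)); cv2.fillConvexPoly(img,q,val,shift=4)
def box(x,y,yaw,hw,z0,z1):
    q=R.from_euler('z',yaw).apply([[a*hw,b*hw,0] for a in(-1,1) for b in(-1,1)])+[x,y,0]
    return np.vstack([q+[0,0,z0],q+[0,0,z1]])
t=np.linspace(0,2*np.pi,40)
ROI={'scene':(150,130,70,75),'top':(375,205,75,65)}
def cost(p):
    e=0
    for c in M:
        u,v,w,h=ROI[c]; img=np.zeros((420*S,560*S),np.uint8)
        hull(img,c,box(p[0],p[1],p[2],.035,0,.075),255)
        cc=np.c_[p[3]+.02*np.cos(t),p[4]+.02*np.sin(t),0*t]
        hull(img,c,np.vstack([cc+[0,0,.075],cc+[0,0,.081]]),0)
        hull(img,c,box(p[3],p[4],p[5],.008,.081,.137),0)
        r=cv2.resize(img[v*S:(v+h)*S,u*S:(u+w)*S],(w,h),interpolation=cv2.INTER_AREA)/255.
        e+=((r-M[c][v:v+h,u:u+w])**2).sum()
    return e
rs=[]
for y in (-.4,0.4,1.):
    x0=np.array([.487,-.355,y,.487,-.355,y]); sim=np.vstack([x0]+[x0+d for d in np.diag([.006,.006,.3,.006,.006,.3])])
    rs.append(minimize(cost,x0,method='Nelder-Mead',options=dict(initial_simplex=sim,maxfev=250)))
for r in rs: print(r.fun,r.x.round(4))
b=min(rs,key=lambda r:r.fun).x
out=[]
for c,(u,v,w,h) in ROI.items():
    g=im[c].copy(); k=4; g=cv2.resize(g[v:v+h,u:u+w],None,fx=k,fy=k,interpolation=2)
    for P,col in((box(b[0],b[1],b[2],.035,0,.075),(0,255,0)),(box(b[3],b[4],b[5],.008,.081,.137),(255,0,0)),(np.c_[b[3]+.02*np.cos(t),b[4]+.02*np.sin(t),0*t+.081],(0,0,255))):
        q=((proj(c,P)-[u,v]+.5)*k).astype(np.int32); cv2.polylines(g,[cv2.convexHull(q)],True,col,1)
    out.append(cv2.resize(g,(w*k,300)))
cv2.imwrite('pics/o0.png',cv2.hconcat(out))
E
time python3 fit.py
```

```text
scene [[246.2, 210.3], [269.7, 204.1], [328.0, 212.2], [228.3, 228.3], [272.9, 229.6], [233.6, 245.5], [312.8, 231.8], [234.4, 235.0], [268.4, 263.0], [310.9, 265.5], [230.3, 280.8], [246.7, 296.8], [248.2, 299.8], [350.6, 303.4], [272.2, 302.5]] [428   4   3  15   1   2 620   1   6   3   6   3   8   2   6   1   2   3
   1   2   1   2   2   1   2   1   1   6   2   1   3   3   1   1  21   2
   2   5   4   3   1  37   1   2   4 126  41  37   2   1   3   1   3   1
  48  53   4  20 241   5   4   1   1   3   3   1   1   1   3  13   1   5
  34   2   2   1   2   1  13   1  10   1   7   1   1   7   1   1]
top [[279.5, 169.5], [257.5, 165.3], [219.4, 180.2], [272.9, 202.8], [234.2, 218.0]] [1585    3    4   58   60   64   65]
stand level face [ 0.5882  0.0413  0.0568  1.1939  0.0228 -0.0173] cost 0.047085072105799104 [ 0.01  0.04 -0.08 -0.04  0.04  0.07  0.   -0.11  0.    0.03  0.08 -0.09
 -0.15 -0.09  0.03  0.14]
[[ 0.6139  0.1062  0.0587]
 [ 0.5231  0.0669  0.0563]
 [ 0.5624 -0.0239  0.0549]
 [ 0.6532  0.0154  0.0574]]
scene [ 163  147   56   47 1215]
top [391 217  44  40 890]Traceback (mos
[... 458 characters left out ...]
pper_args + args))
  File "fit.py", line 41, in cost
    hull(img,c,box(p[3],p[4],p[5],.008,.081,.137),0)
    ~~~~^^^^^^^^^^^^^^^^^^^^^^^^^^^^^^^^^^^^^^^^^^^^
  File "fit.py", line 28, in hull
    q=cv2.convexHull((proj(c,P)*16*S+8*S-8).astype(np.int32)); cv2.fillConvexPoly(img,q,val,shift=4)
                      ~~~~^^^^^
  File "h.py", line 8, in proj
    K,r,t=cal(n); return cv2.projectPoints(np.array(P,float).reshape(-1,1,3),r,t,K,None)[0].reshape(-1,2)
          ~~~^^^
  File "h.py", line 5, in cal
    c=env.get_calibration(n); K=np.array([[c['fx'],0,c['cx']],[0,c['fy'],c['cy']],[0,0,1]])
ValueError: time passes only in moves, steps and waits

real	0m25.996s
user	0m11.428s
sys	0m4.424s
```

The dot fit is good: the face centre is (0.588, 0.041, 0.057), which matches 55 mm plus a thin tray. The holder fit failed because it made too many calibration calls, so I'll cache the calibration.

```bash
sed -i 's/^def cal(n):/import functools\n@functools.cache\ndef cal(n):/' h.py; time python3 fit.py | tail -5
```

```text
scene [ 163  147   56   47 1215]
top [391 217  44  40 890]
480.9399000384467 [ 0.4899 -0.3598 -0.3404  0.4896 -0.3602 -0.2766]
480.86342176086123 [ 0.4896 -0.3599 -0.3383  0.4896 -0.3601  1.2784]
478.37544021530175 [ 0.4897 -0.3597  1.2366  0.4893 -0.3598  1.031 ]
real	0m9.448s
user	0m6.097s
sys	0m3.745s
```

View pics/o0.png

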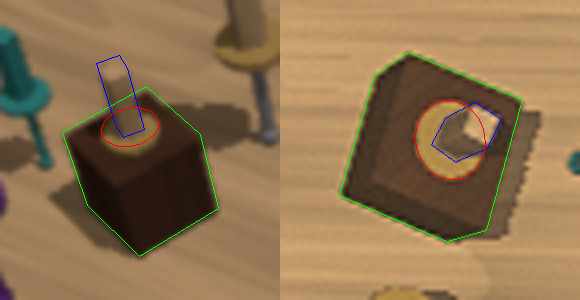

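The holder outline fits well: middle (0.490, -0.360), yaw -0.34. The collar outline is a few pixels off because of the shadow, so I'll enlarge that part.

```bash
python3 - <<'E'
import cv2
a=cv2.imread('pics/s0.png')[140:176,166:202]; b=cv2.imread('pics/t0.png')[216:252,400:436]
o=cv2.hconcat([cv2.resize(x,None,fx=11,fy=11,interpolation=0) for x in (a,b)])
cv2.imwrite('pics/z0.png',cv2.convertScaleAbs(o,alpha=1.3))
E
```

```text
(no output)
```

View pics/z0.png

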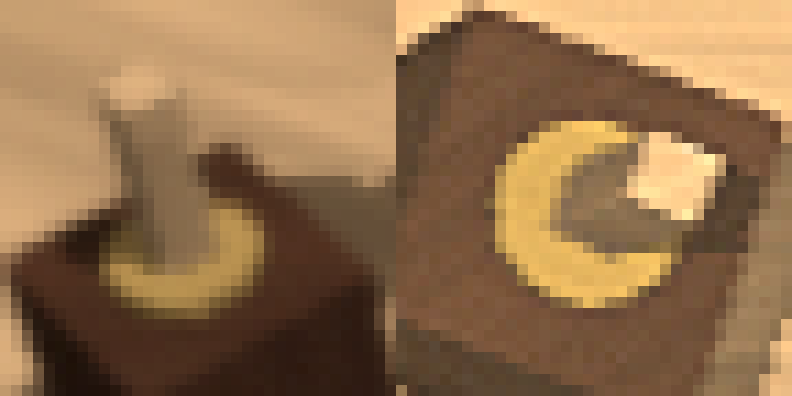

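```bash
python3 - <<'E'
from h import *
print('collar top',back('top',(417.1,234.95),.080).round(4),'handle top',back('top',(425.1,231.5),.137).round(4))
print('handle scene',back('scene',(178.2,147.7),.137).round(4))
cs=[(640,132),(727,154),(697,220),(628,198)]
w=np.array([back('top',((x-396)/11+400-.5,y/11+216-.5),.137)[:2] for x,y in cs])
d=np.roll(w,-1,0)-w; print(np.linalg.norm(d,axis=1).round(4),(np.degrees(np.arctan2(d[:,1],d[:,0]))%90).round(1))
t=np.linspace(0,2*np.pi,60)
for x,y in((.4897,-.3598),(.493,-.357)):
  c=np.c_[x+.02*np.cos(t),y+.02*np.sin(t),0*t+.081]
  for cam in('scene','top'): p=proj(cam,c); print(x,y,cam,p.min(0).round(1),p.max(0).round(1))
s=env.state();print(s['tcp_pos'],R.from_rotvec(s['orientation']).as_matrix().round(4))
E
```

```text
collar top [ 0.4892 -0.3601  0.08  ] handle top [ 0.4896 -0.3603  0.137 ]
handle scene [ 0.4939 -0.354   0.137 ]
[0.0176 0.0148 0.0142 0.0136] [76.8 64.7 73.2 78.4]
0.4897 -0.3598 scene [174.7 156.5] [189.  166.2]
0.4897 -0.3598 top [408.4 226.1] [425.8 243.3]
0.493 -0.357 scene [174.8 157.5] [189.1 167.3]
0.493 -0.357 top [407.2 224.7] [424.5 241.8]
[0.20592399 0.50996078 0.18161475] [[-9.273e-01  3.744e-01 -0.000e+00]
 [ 3.744e-01  9.273e-01 -1.000e-04]
 [ 0.000e+00 -1.000e-04 -1.000e+00]]
```

Emit:
step_arm --series '[[[0, 0, 0], [0, 0, -70], 60], [[0, 0, 0], [0, 0, -70], 60], [[0, 0, -0.06], [-589, -699, -70], 60], [[0, 0, -0.06], [-589, -699, -70], 60], [[0, 0, -0.06], [-589, -699, -70], 60], [[0, 0, -0.06], [-589, -699, -70], 60], [[0, 0, -0.06], [-589, -699, -70], 60], [[0, 0, -0.06], [-589, -699, -70], 60], [[0, 0, -0.06], [-589, -699, -70], 60], [[0, 0, -0.06], [-589, -699, -70], 60], [[0, 0, -0.06], [-589, -699, -70], 60], [[0, 0, -0.06], [-589, -699, -70], 60], [[0, 0, -0.06], [-589, -699, -70], 60], [[0, 0, -0.06], [-589, -699, -70], 60], [[0, 0, -0.06], [-589, -699, -70], 60], [[0, 0, -0.06], [-589, -699, -70], 60], [[0, 0, -0.06], [-589, -699, -70], 60], [[0, 0, -0.06], [-589, -699, -70], 60], [[0, 0, -0.06], [-589, -699, -70], 60], [[0, 0, -0.06], [-589, -699, -70], 60]]'

```text
time_s: 3.3
tcp_pos: [0.4904, -0.3578, 0.2521]
orientation: [0.505, 3.1, -0.0]
contact_force: [0.9, 0.7, 0.3]
grip_width: 0.639
gripper_force: 0.0
```

Emit:
step_arm --series '[[[0, 0, 0], [0, 1, 55], 60], [[0, 0, 0], [0, 1, 100], 60], [[0, 0, 0], [0, 1, 130], 60], [[0, 0, 0], [0, 1, 155], 60], [[0, 0, 0], [0, 1, 168], 60], [[0, 0, 0], [0, 1, 168], 60], [[0, 0, 0], [0, 1, 168], 60], [[0, 0, 0], [0, 1, 168], 8], [[0, 0, 0], [0, 1, 168], 8], [[0, 0, 0], [0, 1, 168], 8], [[0, 0, 0], [0, 1, 168], 8], [[0, 0, 0], [0, 1, 168], 8], [[0, 0, 0], [0, 1, 168], 8], [[0, 0, 0], [0, 1, 168], 8]]' --squeeze 40

```text
time_s: 5.05
tcp_pos: [0.4906, -0.3577, 0.0835]
orientation: [-0.506, -3.1, -0.0]
contact_force: [0.4, 0.5, -0.8]
grip_width: 0.169
gripper_force: 40.0
```

Emit:
step_arm --series '[[[0, 0, 0], [0, 0, -20], 8], [[0, 0, 0], [0, 0, -50], 8], [[0, 0, 0], [0, 0, -100], 8], [[0, 0, 0], [0, 0, -150], 8], [[0, 0, 0], [0, 0, -165], 8], [[0, 0, 0], [0, 0, -165], 8], [[0, 0, 0], [0, 0, -165], 8], [[0, 0, 0], [0, 0, -165], 8]]'

```text
time_s: 6.05
tcp_pos: [0.4904, -0.3575, 0.2471]
orientation: [-0.506, -3.098, -0.002]
contact_force: [-0.5, -0.2, 0.4]
grip_width: 0.17
gripper_force: 40.0
```

```bash
python3 - <<'E'
from h import *
s=env.state(); print(s['tcp_pos'],s['contact_force'].round(2))
T=s['tcp_pos']; o=[]
for c in('scene','top'):
    g=env.get_image(c)[:,:,::-1].copy(); u,v=proj(c,T-[0,0,.0765])[0]; print(c,u,v)
    x0,y0=int(u)-40,int(v)-40; w=cv2.resize(g[y0:y0+80,x0:x0+80],None,fx=5,fy=5,interpolation=0)
    cv2.circle(w,(int((u-x0+.5)*5),int((v-y0+.5)*5)),4,(0,255,0),1); o.append(w)
cv2.imwrite('pics/l0.png',cv2.hconcat(o))
r=R.from_rotvec(s['orientation']).as_matrix(); print(r.round(4))
F=np.array([[.6139,.1062,.0587],[.5231,.0669,.0563],[.5624,-.0239,.0549],[.6532,.0154,.0574]])
print('tool shift mm, tip 15mm over dots'); print(((F+[0,0,.015+.0765]-T)@r*1000).round(1))
E
```

```text
[ 0.49039497 -0.35753792  0.24705872] [-0.49 -0.22  0.42]
scene 175.17074072455267 136.86550945542552
top 428.87410013916156 228.95997080708364
[[-9.480e-01  3.182e-01 -1.900e-03]
 [ 3.182e-01  9.480e-01  1.500e-03]
 [ 2.300e-03  9.000e-04 -1.000e+00]]
tool shift mm, tip 15mm over dots
[[ 30.2 478.9  97.3]
 [103.8 412.7  99.8]
 [ 37.7 339.1 101. ]
 [-35.9 405.3  98.4]]
```

View pics/l0.png

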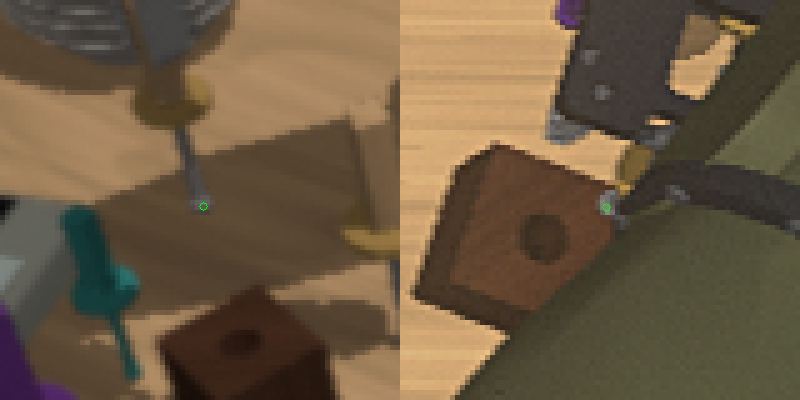

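The probe is held upright, with its tip on the predicted pixel (scene 175,137), and the holder's hole is empty. Next I'll go over the nearest dot.

Emit:
step_arm --series '[[[0, 0, 0], [38, 339, 0], 8], [[0, 0, 0], [38, 339, 0], 8], [[0, 0, 0], [38, 339, 0], 8], [[0, 0, 0], [38, 339, 0], 8], [[0, 0, 0], [38, 339, 0], 8], [[0, 0, 0], [38, 339, 0], 8], [[0, 0, 0], [38, 339, 0], 8], [[0, 0, 0], [38, 339, 40], 8], [[0, 0, 0], [38, 339, 80], 8], [[0, 0, 0], [38, 339, 103], 8], [[0, 0, 0], [38, 339, 108], 8], [[0, 0, 0], [38, 339, 108], 8], [[0, 0, 0], [38, 339, 108], 8], [[0, 0, 0], [38, 339, 108], 8]]'

```text
time_s: 7.9
tcp_pos: [0.5628, -0.0244, 0.1414]
orientation: [0.506, 3.099, 0.0]
contact_force: [-1.3, 0.3, -0.8]
grip_width: 0.166
gripper_force: 40.0
```

```bash
cat > q.py <<'E'
from h import *
s=env.state(); T=s['tcp_pos']; r=R.from_rotvec(s['orientation']).as_matrix()
print('t',s['time_s'],'tcp',(T*1000).round(2),'F',s['contact_force'].round(2),'axis',r[:,2].round(4))
F=np.array([[.6139,.1062,.0587],[.5231,.0669,.0563],[.5624,-.0239,.0549],[.6532,.0154,.0574]])
tip=T+r[:,2]*.0765; print('tip',(tip*1000).round(2)); print(((F-tip)@r*1000).round(1))
E
python3 q.py
```

```text
t 7.9 tcp [562.82 -24.41 141.44] F [-1.34  0.28 -0.76] axis [ 1.2e-03 -2.0e-04 -1.0e+00]
tip [562.91 -24.43  64.94]
[[ -6.8 140.1   6.3]
 [ 66.8  73.9   8.6]
 [  0.7   0.3  10. ]
 [-72.9  66.5   7.6]]
```

Emit:
step_arm --series '[[[0, 0, 0], [0, 0, 3], 8], [[0, 0, 0], [0, 0, 6], 8], [[0, 0, 0], [0, 0, 8], 8], [[0, 0, 0], [0, 0, 9], 8], [[0, 0, 0], [0, 0, 9], 8], [[0, 0, 0], [0, 0, 9], 8]]'

```text
time_s: 8.65
tcp_pos: [0.5626, -0.0244, 0.132]
orientation: [0.506, 3.1, -0.0]
contact_force: [-1.1, -0.8, 5.2]
grip_width: 0.168
gripper_force: 40.0
```

```bash
python3 q.py
```

```text
t 8.65 tcp [562.63 -24.35 132.01] F [-1.1  -0.8   5.21] axis [ 5.e-04 -1.e-04 -1.e+00]
tip [562.67 -24.36  55.51]
[[ -7.  140.1  -3.2]
 [ 66.6  73.9  -0.8]
 [  0.4   0.3   0.6]
 [-73.2  66.5  -1.8]]
```

Emit:
step_arm --series '[[[0, 0, 0], [0, 0, -5], 8], [[0, 0, 0], [0, 0, -13], 8], [[0, 0, 0], [-73, 66, -13], 8], [[0, 0, 0], [-73, 66, -13], 8], [[0, 0, 0], [-73, 66, -13], 8], [[0, 0, 0], [-73, 66, -8], 8], [[0, 0, 0], [-73, 66, -5], 8], [[0, 0, 0], [-73, 66, -3.5], 8], [[0, 0, 0], [-73, 66, -2.8], 8], [[0, 0, 0], [-73, 66, -2.8], 8], [[0, 0, 0], [-73, 66, -2.8], 8]]'

```text
time_s: 10.02
tcp_pos: [0.6527, 0.015, 0.1349]
orientation: [0.506, 3.1, -0.0]
contact_force: [-2.7, -0.5, 4.9]
grip_width: 0.17
gripper_force: 40.0
```

```bash
python3 q.py
```

```text
t 10.025 tcp [652.71  14.95 134.85] F [-2.68 -0.55  4.91] axis [ 3.e-04 -1.e-04 -1.e+00]
tip [652.73  14.94  58.35]
[[ 65.9  74.2  -0.4]
 [139.4   8.    2. ]
 [ 73.3 -65.6   3.4]
 [ -0.3   0.6   1. ]]
```

Emit:
step_arm --series '[[[0, 0, 0], [0, 0, -5], 8], [[0, 0, 0], [0, 0, -13], 8], [[0, 0, 0], [66, 74, -13], 8], [[0, 0, 0], [66, 74, -13], 8], [[0, 0, 0], [66, 74, -13], 8], [[0, 0, 0], [66, 74, -7], 8], [[0, 0, 0], [66, 74, -3.5], 8], [[0, 0, 0], [66, 74, -2], 8], [[0, 0, 0], [66, 74, -1.3], 8], [[0, 0, 0], [66, 74, -1.3], 8], [[0, 0, 0], [66, 74, -1.3], 8]]'

```text
time_s: 11.4
tcp_pos: [0.6141, 0.1054, 0.1364]
orientation: [0.507, 3.099, -0.0]
contact_force: [-0.7, -2.5, 5.7]
grip_width: 0.168
gripper_force: 40.0
```

```bash
python3 q.py
```

```text
t 11.4 tcp [614.11 105.43 136.45] F [-0.7  -2.52  5.72] axis [ 9.e-04 -4.e-04 -1.e+00]
tip [614.18 105.4   59.95]
[[   0.5    0.7    1.2]
 [  74.1  -65.5    3.6]
 [   7.9 -139.1    5.1]
 [ -65.7  -72.9    2.6]]
```

Emit:
step_arm --series '[[[0, 0, 0], [0, 0, 0.4], 8], [[0, 0, 0], [0, 0, 0.8], 8], [[0, 0, 0], [0, 0, 1.2], 8], [[0, 0, 0], [0, 0, 1.6], 8], [[0, 0, 0], [0, 0, 2.0], 8], [[0, 0, 0], [0, 0, 2.4], 8], [[0, 0, 0], [0, 0, 2.6], 8], [[0, 0, 0], [0, 0, 2.6], 8], [[0, 0, 0], [0, 0, 2.6], 8]]'

```text
time_s: 12.52
tcp_pos: [0.6142, 0.1055, 0.1341]
orientation: [0.507, 3.099, -0.0]
contact_force: [-2.0, -1.3, 7.3]
grip_width: 0.167
gripper_force: 40.0
```

```bash
python3 q.py
```

```text
t 12.525 tcp [614.21 105.53 134.09] F [-2.02 -1.27  7.31] axis [ 1.4e-03 -3.0e-04 -1.0e+00]
tip [614.31 105.5   57.59]
[[   0.6    0.5   -1.1]
 [  74.1  -65.7    1.2]
 [   8.  -139.2    2.7]
 [ -65.6  -73.     0.3]]
```

Emit:
step_arm --series '[[[0, 0, 0], [0, 0, -5], 8], [[0, 0, 0], [0, 0, -13], 8], [[0, 0, 0], [74, -66, -13], 8], [[0, 0, 0], [74, -66, -13], 8], [[0, 0, 0], [74, -66, -13], 8], [[0, 0, 0], [74, -66, -7], 8], [[0, 0, 0], [74, -66, -3], 8], [[0, 0, 0], [74, -66, -1], 8], [[0, 0, 0], [74, -66, 0.2], 8], [[0, 0, 0], [74, -66, 0.2], 8], [[0, 0, 0], [74, -66, 0.2], 8]]'

```text
time_s: 13.9
tcp_pos: [0.523, 0.0674, 0.1335]
orientation: [0.506, 3.1, 0.0]
contact_force: [-0.3, 0.1, 5.2]
grip_width: 0.167
gripper_force: 40.0
```

```bash
python3 q.py
```

```text
t 13.9 tcp [522.99  67.37 133.46] F [-0.33  0.08  5.21] axis [ 8.e-04  2.e-04 -1.e+00]
tip [523.05  67.38  56.96]
[[ -73.8   65.7   -1.7]
 [  -0.2   -0.4    0.7]
 [ -66.3  -74.     2.1]
 [-139.9   -7.9   -0.3]]
```

Emit:
step_arm --series '[[[0, 0, 0], [0, 0, -5], 8], [[0, 0, 0], [0, 0, -13], 8], [[0, 0, 0], [-140, -8, -13], 8], [[0, 0, 0], [-140, -8, -13], 8], [[0, 0, 0], [-140, -8, -13], 8], [[0, 0, 0], [-140, -8, -13], 8], [[0, 0, 0], [-140, -8, -7], 8], [[0, 0, 0], [-140, -8, -3], 8], [[0, 0, 0], [-140, -8, -2], 8], [[0, 0, 0], [-140, -8, -1.4], 8], [[0, 0, 0], [-140, -8, -0.9], 8], [[0, 0, 0], [-140, -8, -0.5], 8], [[0, 0, 0], [-140, -8, -0.2], 8], [[0, 0, 0], [-140, -8, -0.2], 8], [[0, 0, 0], [-140, -8, -0.2], 8]]'

```text
time_s: 15.78
tcp_pos: [0.6527, 0.0153, 0.134]
orientation: [0.506, 3.1, 0.001]
contact_force: [-2.8, 1.6, 6.4]
grip_width: 0.167
gripper_force: 40.0
```

```bash
python3 q.py
```

```text
t 15.775 tcp [652.71  15.27 133.99] F [-2.84  1.63  6.37] axis [ 6.e-04  2.e-04 -1.e+00]
tip [652.75  15.29  57.49]
[[ 6.570e+01  7.380e+01 -1.200e+00]
 [ 1.393e+02  7.700e+00  1.100e+00]
 [ 7.320e+01 -6.590e+01  2.500e+00]
 [-4.000e-01  2.000e-01  1.000e-01]]
```

Emit:
step_arm --series '[[[0, 0, 0], [0, 0, -3], 8], [[0, 0, 0], [0, 0, -3], 8], [[0, 0, 0], [0, 0, -1], 8], [[0, 0, 0], [0, 0, -0.2], 8], [[0, 0, 0], [0, 0, -0.2], 8], [[0, 0, 0], [0, 0, -0.2], 8]]'

```text
time_s: 16.52
tcp_pos: [0.653, 0.015, 0.134]
orientation: [0.506, 3.099, 0.0]
contact_force: [-1.8, 0.2, 6.2]
grip_width: 0.166
gripper_force: 40.0
```

```bash
python3 q.py
```

```text
t 16.525 tcp [653.04  15.01 134.03] F [-1.79  0.16  6.21] axis [ 1.2e-03 -1.0e-04 -1.0e+00]
tip [653.13  15.    57.53]
[[ 6.620e+01  7.400e+01 -1.200e+00]
 [ 1.398e+02  7.800e+00  1.100e+00]
 [ 7.360e+01 -6.580e+01  2.500e+00]
 [ 1.000e-01  4.000e-01  1.000e-01]]
```

Emit:
step_arm --series '[[[0, 0, 0], [0, 0, -5], 8], [[0, 0, 0], [0, 0, -13], 8], [[0, 0, 0], [66, 74, -13], 8], [[0, 0, 0], [66, 74, -13], 8], [[0, 0, 0], [66, 74, -13], 8], [[0, 0, 0], [66, 74, -7], 8], [[0, 0, 0], [66, 74, -3], 8], [[0, 0, 0], [66, 74, -1], 8], [[0, 0, 0], [66, 74, 0], 8], [[0, 0, 0], [66, 74, 0], 8], [[0, 0, 0], [66, 74, 0], 8]]'

```text
time_s: 17.9
tcp_pos: [0.6141, 0.1054, 0.1341]
orientation: [0.507, 3.099, -0.001]
contact_force: [-1.7, -1.6, 5.3]
grip_width: 0.164
gripper_force: 40.0
```

```bash
python3 q.py
```

```text
t 17.9 tcp [614.1  105.42 134.1 ] F [-1.71 -1.64  5.29] axis [ 1.e-03 -5.e-04 -1.e+00]
tip [614.18 105.38  57.6 ]
[[   0.5    0.7   -1.1]
 [  74.1  -65.5    1.2]
 [   7.9 -139.     2.7]
 [ -65.7  -72.8    0.3]]
```

Emit:
step_arm --series '[[[0, 0, 0], [0, 0, -5], 8], [[0, 0, 0], [0, 0, -13], 8], [[0, 0, 0], [74, -66, -13], 8], [[0, 0, 0], [74, -66, -13], 8], [[0, 0, 0], [74, -66, -13], 8], [[0, 0, 0], [74, -66, -7], 8], [[0, 0, 0], [74, -66, -3], 8], [[0, 0, 0], [74, -66, -1], 8], [[0, 0, 0], [74, -66, 0], 8], [[0, 0, 0], [74, -66, 0], 8], [[0, 0, 0], [74, -66, 0], 8]]'

```text
time_s: 19.27
tcp_pos: [0.5231, 0.0674, 0.1338]
orientation: [0.506, 3.1, 0.0]
contact_force: [-1.5, -0.5, 5.5]
grip_width: 0.165
gripper_force: 40.0
```

```bash
python3 q.py
```

```text
t 19.275 tcp [523.08  67.42 133.83] F [-1.52 -0.52  5.48] axis [ 8.e-04  2.e-04 -1.e+00]
tip [523.15  67.43  57.33]
[[-7.370e+01  6.560e+01 -1.300e+00]
 [-1.000e-01 -5.000e-01  1.000e+00]
 [-6.630e+01 -7.410e+01  2.400e+00]
 [-1.398e+02 -8.000e+00  0.000e+00]]
```

Emit:
step_arm --series '[[[0, 0, 0], [0, 0, -5], 8], [[0, 0, 0], [0, 0, -13], 8], [[0, 0, 0], [-66, -74, -13], 8], [[0, 0, 0], [-66, -74, -13], 8], [[0, 0, 0], [-66, -74, -13], 8], [[0, 0, 0], [-66, -74, -7], 8], [[0, 0, 0], [-66, -74, -3], 8], [[0, 0, 0], [-66, -74, -1], 8], [[0, 0, 0], [-66, -74, 0], 8], [[0, 0, 0], [-66, -74, 0], 8], [[0, 0, 0], [-66, -74, 0], 8]]'

```text
time_s: 20.65
tcp_pos: [0.5617, -0.0235, 0.1341]
orientation: [0.505, 3.1, 0.001]
contact_force: [-1.1, 1.9, 6.0]
grip_width: 0.164
gripper_force: 40.0
```

```bash
python3 q.py
```

```text
t 20.65 tcp [561.72 -23.46 134.13] F [-1.11  1.89  6.02] axis [ 9.e-04  3.e-04 -1.e+00]
tip [561.79 -23.44  57.63]
[[ -8.2 139.5  -1. ]
 [ 65.4  73.4   1.3]
 [ -0.7  -0.2   2.7]
 [-74.3  65.9   0.3]]
```

All four dots read the same height under equal force: opposite pairs differ by about 0.3 mm (d3–d1) and 0.15 mm (d2–d0). Now I'll take the probe back.

Emit:
step_arm --series '[[[0, 0, 0], [0, 0, -10], 8], [[0, 0, 0], [0, 0, -50], 8], [[0, 0, 0], [0, 0, -100], 8], [[0, 0, 0], [0, 0, -114], 8], [[0, 0, 0], [-39, -339, -114], 8], [[0, 0, 0], [-39, -339, -114], 8], [[0, 0, 0], [-39, -339, -114], 8], [[0, 0, 0], [-39, -339, -114], 8], [[0, 0, 0], [-39, -339, -114], 8], [[0, 0, 0], [-39, -339, -114], 8], [[0, 0, 0], [-39, -339, -114], 8], [[0, 0, 0], [-39, -339, -114], 8], [[0, 0, 0], [-39, -339, -114], 8], [[0, 0, 0], [-39, -339, -114], 8]]'

```text
time_s: 22.4
tcp_pos: [0.491, -0.357, 0.2475]
orientation: [0.505, 3.101, -0.0]
contact_force: [0.5, -0.1, -1.0]
grip_width: 0.164
gripper_force: 40.0
```

```bash
python3 q.py|head -2
```

```text
t 22.4 tcp [ 491.04 -356.96  247.54] F [ 0.55 -0.07 -0.95] axis [ 2.e-04 -1.e-04 -1.e+00]
tip [ 491.06 -356.97  171.04]
```

Emit:
step_arm --series '[[[0, 0, 0], [0, -1.5, 40], 8], [[0, 0, 0], [0, -1.5, 75], 8], [[0, 0, 0], [0, -1.5, 90], 8], [[0, 0, 0], [0, -1.5, 98], 8], [[0, 0, 0], [0, -1.5, 106], 8], [[0, 0, 0], [0, -1.5, 114], 8], [[0, 0, 0], [0, -1.5, 114], 8], [[0, 0, 0], [0, -1.5, 114], 8]]'

```text
time_s: 23.4
tcp_pos: [0.4903, -0.3593, 0.1338]
orientation: [0.506, 3.1, -0.0]
contact_force: [0.2, 0.6, -1.2]
grip_width: 0.169
gripper_force: 40.0
```

Tip z is about 57 mm, which is 18 mm inside the hole, and there's no contact force. I'll lower it the rest of the way.

Emit:
step_arm --series '[[[0, 0, 0], [0, 0.5, 15], 8], [[0, 0, 0], [0, 0.5, 30], 8], [[0, 0, 0], [0, 0.5, 42], 8], [[0, 0, 0], [0, 0.5, 47], 8], [[0, 0, 0], [0, 0.5, 49], 8], [[0, 0, 0], [0, 0.5, 49], 8], [[0, 0, 0], [0, 0.5, 49], 8]]'

```text
time_s: 24.28
tcp_pos: [0.4905, -0.3588, 0.0848]
orientation: [0.506, 3.1, -0.001]
contact_force: [0.2, -0.5, -0.7]
grip_width: 0.164
gripper_force: 40.0
```

Emit:
step_arm --series '[[[0, 0, 0], [0, 0, 1], 8], [[0, 0, 0], [0, 0, 1], 8], [[0, 0, 0], [0, 0, 1], 20], [[0, 0, 0], [0, 0, 1], 28], [[0, 0, 0], [0, 0, 1], 40], [[0, 0, 0], [0, 0, 1], 60], [[0, 0, 0], [0, 0, 1], 60], [[0, 0, 0], [0, 0, 1], 60], [[0, 0, 0], [0, 0, -10], 60], [[0, 0, 0], [0, 0, -50], 60], [[0, 0, 0], [0, 0, -100], 60], [[0, 0, 0], [0, 0, -150], 60], [[0, 0, 0], [0, 0, -200], 60], [[0, 0, 0], [-60, 200, -200], 60], [[0, 0, 0], [-60, 200, -200], 60], [[0, 0, 0], [-60, 200, -200], 60], [[0, 0, 0], [-60, 200, -200], 60], [[0, 0, 0], [-60, 200, -200], 60], [[0, 0, 0], [-60, 200, -200], 60]]'

```text
time_s: 26.65
tcp_pos: [0.6102, -0.1896, 0.2847]
orientation: [0.508, 3.1, -0.0]
contact_force: [0.4, -0.0, -0.1]
grip_width: 0.637
gripper_force: 0.0
```

```bash
python3 - <<'E'
from h import *
a=env.get_image('scene');b=env.get_image('top')
o=cv2.hconcat([cv2.resize(x[...,::-1],(400,300)) for x in(a,b)])
z=cv2.hconcat([cv2.resize(np.ascontiguousarray(a[125:205,145:225,::-1]),(290,290),interpolation=0),cv2.resize(np.ascontiguousarray(b[205:265,385:445,::-1]),(290,290),interpolation=0),np.zeros((290,220,3),np.uint8)])
cv2.imwrite('pics/end.png',cv2.vconcat([o,z]))
E
```

```text
(no output)
```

View pics/end.png

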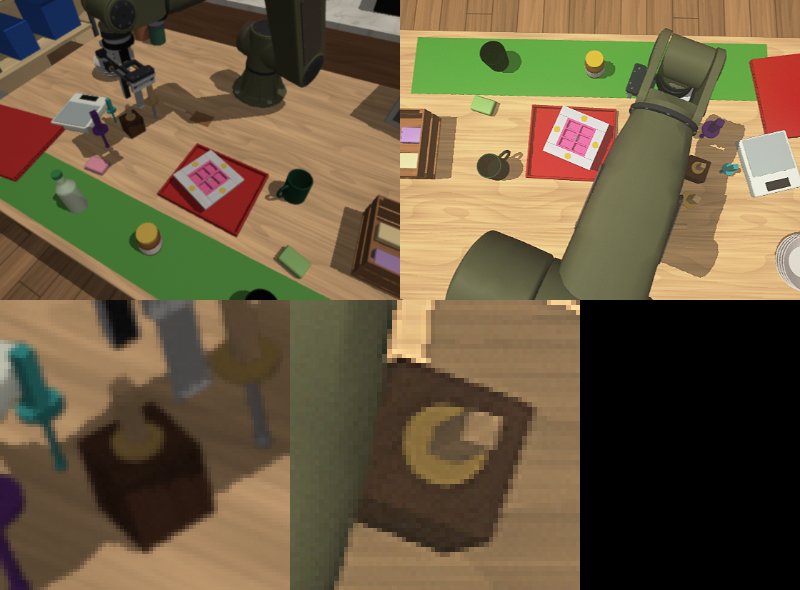

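The picture shows the probe upright in its holder (scene about 182,162; top about 417,236), with the collar flat on the block. The mug, soap bars and spatula stand as before, and the gripper is clear.

```bash
python3 -c "
from plant import env
print(env.close_job())"
```

```text
the job is handed in; nothing more can be done
None
```

The job is handed in, though no verdict came back: by touch the plate is level, with opposite dots within about 0.3 mm of each other, and the probe hangs upright in its holder.

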